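# Set and lock the stop screw of a make-up mirror

## Task

Clear the acrylic brush cup out of the way by standing it upright in the middle of the terracotta dish. Then turn the mirror's blue screw lever until it lines up with the red mark, the yellow jam-nut lever still standing open, and after that swing the yellow lever fully home towards the blue one until it stops, holding the blue one on its mark so that the setting is kept. Let go of everything, and do not shift or tip the pump bottle, the compact, the comb, the dish or the red mark.

Things in the scene. Friction and masses are not known exactly. Their poses are not given: they have to be found in the camera images.
- cup_center (a point): clear acrylic brush cup, empty, open at the top: outer diameter 58, height 115, wall 3, 140 g; point on its axis half-way up (57.5 above its underside), z up the cup. It starts upright on the glass shelf (shelf top at z = 30 mm) close in front of the mirror stand, where it blocks the gripper's way to the levers
- dish_in (a point): loose round terracotta dish, outer diameter 120 at the rim, 15 high, inner floor flat, about 92 across; centre of the inner floor, which is 6 above its underside; z up
- dish: the same dish; origin at the centre of its underside
- cup: the same cup; origin at the centre of its underside
- dial: fixed white round dial, diameter 68, on the mirror stand's sloping boss. Origin: centre of its upper face, 115 above the table. z is the screw axis, leaning 38 degrees from vertical towards the stand's front (roughly to the robot); x points up the slope, away from the front; y is level, along the stand's width. Screw lever, jam nut and red pointer all turn about this z axis
- light_bar (a point): middle of a fixed level white light bar, diameter 18, 166 long along the dial's y, that hangs over the levers (its centre line at x = 13, z = 86 in the dial's frame), so they are reached with the tool leaning along the screw axis. 10 thick chrome rods carry its ends from behind. The round mirror, diameter 106, stands behind at y = +125 and tilts as the screw turns
- screw_post (a point): round blue post, diameter 10, on the end of the blue screw lever, parallel to the dial's z axis, centred 55 from it and standing from z = 18 (top of the lever bar) to z = 52 in the dial's frame; this point is on the post's centre line at z = 38. Its x axis runs along the lever towards the screw axis
- nut_post (a point): round yellow post, diameter 10, on the end of the yellow jam-nut lever (bar top at z = 9), parallel to the dial's z axis, centred 55 from it, top at z = 52 in the dial's frame; this point is on its centre line at z = 38. Its frame is not along its own lever
- mark_tip (a point): red pointer end, the mark for the blue lever: 74 from the dial's axis at z = 0 in the dial's frame, low and clear of both levers; its x axis runs along the pointer towards the dial's axis. The blue lever is on the mark when it lies over this pointer. Must be left where it is
- adjuster (a joint): angle of the blue screw lever in rad, growing clockwise seen from above; at 0 it points down the slope, along the dial's -x; at angle s the blue post is at (-55 cos s, +55 sin s) mm in the dial's frame. Range -0.5 to 0.9. Turns with light friction, about 0.10 N m, and stays where it is left
- jamnut (a joint): clockwise turn of the yellow jam nut on the screw, in rad, relative to the blue lever: 0 loose, 0.68 fully home. The yellow lever's angle, counted like the screw's, is screw - 0.98 + value. Home, the post centres are 16 apart. Turning takes 0.18 N m, more than the screw's friction: each lever drags the other along unless that one is held too, as by squeezing both posts together. Stays as left
- pointer (a joint): angle of the red pointer in rad, counted exactly like the screw's: the blue lever is on its mark when the two values are equal
- pump: pump bottle, 62 diameter, 155 high with its press button, 320 g; stands on the glass shelf beside the mirror stand; origin at the centre of its underside; leave alone
- compact: closed silver compact, 72 diameter, 15 high; origin at the centre of its underside; leave alone
- comb: purple comb lying on the shelf, 130 x 30 x 6, long side along its x; origin at its underside; leave alone

How it is judged:
By the outcome, as a careful person would: the job done as asked, in the order asked, and still so for the second after the job is handed in, with the robot touching nothing.
It also fails if it takes over 64 s, if anything falls off the work surface, if the arm or the gripper's body presses on something with over 40 N, if the wrist force passes 120 N, or if a joint passes its speed limit or range.

## Robot

A 6-joint arm with a two-finger parallel gripper is mounted at the origin on the work surface. World frame = base frame: x ahead of the robot, y to its left, z up, the work surface at z = 0. Lengths are in m, angles in rad, forces in N, time in s.
With the tool pointing down it reaches from about 0.275 to 0.75 m from the base axis. Payload 10.2 kg.
Tool frame: the origin (TCP) lies at the very end of the fingers, on their centre line; the grasp point (between the pads) lies 19 mm behind it; z points along the fingers, y is the line along which they close (so a half turn about z gives the same grasp; the last joint's range is limited). The gripper opens to 88 mm and grips with 3 to 60 N. Pads are 18 mm wide; open, the fingers measure 123 mm over their backs; the gripper's body (75 mm by 187 mm) begins 45 mm behind the grasp point.
Start: joints at [-1.495, 0.313, 1.498, -0, 1.331, -0.223], TCP at [0.155, -0.502, 0.239] pointing down, gripper open.
Joint ranges: [-2.94, 2.94], [-0.97, 2.17], [0.19, 2.56], [-1.23, 4.37], [0.02, 3.11], [-2.88, 2.88]. Speed limits (rad/s): [2.39, 2.39, 3.01, 3.14, 3.14, 3.14].

## Interface

Orientations are given as a rotation vector (axis times angle).
In Python, from plant import ctrl, optics gives the robot as it stands. The module is installed in compiled form; this text tells all that it offers.
- The arm moves only by the tool apply_moves, never from a script. Its argument "steps" is a list of rows, each an object with "dp": the shift along the tool's x, y, z in cm, a list of three; "yaw": the turn about the tool's z in rad. In form: [{"dp": [dx, dy, dz], "yaw": yaw}, ...]. A call has 1 to 8 rows; each row shifts and turns the commanded pose from where the row before left it, along the tool's axes as they then stand; what a row does not reach is not made up. A row lasts 1/12 s, in which the tool goes at most 41.7 mm and 7.16 degrees, less where a joint would pass 70% of its speed; a pose out of reach is approached as far as the arm can. A call with a gripper value outside its range is refused whole. "jaw" is the closure in counts, from 0 (fully open) to 255 (shut), set as the call begins (left out, the last holds). The fingers move at their own pace and stop on an object; "force" is the grip in N (left out, the last holds). Time passes only in rows, so rows that do not move let the fingers close. It gives the time, the measured TCP pose, the force, the opening and the grip force at its end, in the units of the state.
- ctrl.read_state(): the state, without advancing time (a new reading comes with each control period).
- optics.capture(name): name is "scene" or "top" or "wrist"; returns (picture, depth): 480x640x3 uint8, red, green, blue; 480x640 float32, m along the optical axis (not along the pixel's ray), 0 where there is no reading.
- optics.camera_info(name): a dict with "camera_matrix" (3x3 intrinsics, pixels), "extrinsics" (4x4, takes a point from camera to world coordinates); the wrist camera has in their place "mount" (4x4, takes a point from camera to tool coordinates, whose origin is the TCP and whose axes are the flange's). Camera axes: x right, y down, z forward; pixel columns grow to the right and rows downward; lengths in m; the calibration is good to about 2 mm. The wrist camera is an equidistant fisheye: a pixel r from the principal point sees the ray r / f radians off the axis. A picture is of the moment at which its call begins: read the wrist's pose just before it. camera_info takes no time and is no camera call.
- ctrl.close_job(): hands the job in; it is judged then, once.
The state is a dict: "clock": time; "qpos": joint angles; "qvel": joint speeds; "effort": joint torques, N m; "tcp_pos": TCP position; "orientation": TCP orientation; "wrist_force": force on the tool from outside, world axes, zero at the start; "ft_torque": the same for the moment, N m; "grip_width": finger opening in m; "gripper_force": force on a finger pad.
Only numpy, scipy, OpenCV 4.12 (cv2) and the standard library are available. Lean on these libraries where they do the work, as an engineer would, in place of code of your own. Each camera call takes 0.05 s, during which the arm holds its last target. There are 200 camera calls.

## Working session

There is one attempt and no reset: what is moved stays moved. The work goes in short steps, Python scripts to look and compute and a tool call to move; the robot and the scene stay as the last step left them, time stands still between calls to the robot, and variables do not carry over. Pictures are saved under pics/ and viewed, at most 10 in all, crops included, and the job is handed in when it is done.

Besides the shell and the picture viewer there is one more tool, called after ">>>" as name([rows], argument=value, ...), one row to a line, values as JSON. apply_moves: Moves the arm, as the interface text tells. Its arguments: {"type":"object","properties":{"steps":{"type":"array"},"jaw":{"type":"number"},"force":{"type":"number"}},"required":["steps"]}

```bash
mkdir -p pics; cat > h.py <<'E'
import numpy as np, cv2
from plant import ctrl, optics
from scipy.spatial.transform import Rotation as R
def cap(name):
    p,d=optics.capture(name); return p,d
def info(n):
    c=optics.camera_info(n); return np.array(c["camera_matrix"]),np.array(c.get("extrinsics",c.get("mount")))
def cloud(name,d):
    K,E=info(name); v,u=np.mgrid[0:480,0:640]
    P=np.stack([(u-K[0,2])/K[0,0]*d,(v-K[1,2])/K[1,1]*d,d],-1)
    return P@E[:3,:3].T+E[:3,3]
E
python3 - <<'E'
from h import *
for n in("scene","top"):
    p,d=cap(n); np.savez(f"{n}.npz",p=p,d=d); cv2.imwrite(f"pics/{n}.png",p[...,::-1])
    K,E=info(n); print(n,K.round(1).tolist(),E.round(3).tolist())
print({k:np.round(v,3).tolist() for k,v in ctrl.read_state().items()})
print(optics.camera_info("wrist"))
E
```

```text
scene [[612.8, 0.0, 326.4], [0.0, 612.8, 246.6], [0.0, 0.0, 1.0]] [[-0.841, 0.366, -0.399, 1.038], [0.542, 0.588, -0.601, 0.742], [0.015, -0.721, -0.693, 0.996], [0.0, 0.0, 0.0, 1.0]]
top [[538.2, 0.0, 322.6], [0.0, 538.2, 237.7], [0.0, 0.0, 1.0]] [[0.027, -0.994, 0.105, 0.431], [-1.0, -0.028, -0.0, 0.011], [0.003, -0.105, -0.994, 1.338], [0.0, 0.0, 0.0, 1.0]]
{'clock': 0.1, 'qpos': [-1.495, 0.313, 1.498, 0.0, 1.331, -0.223], 'qvel': [-0.001, -0.004, 0.0, 0.002, -0.0, -0.001], 'effort': [0.003, -40.281, -25.264, 0.07, 0.034, -0.0], 'tcp_pos': [0.155, -0.502, 0.238], 'orientation': [-3.105, -0.467, -0.0], 'wrist_force': [-0.066, -0.015, -0.504], 'ft_torque': [0.016, -0.034, 0.007], 'gripper_force': 0.0, 'grip_width': 0.088}
{'camera_matrix': array([[371.64829954,   0.        , 321.0278897 ],
       [  0.        , 371.64829954, 245.34385252],
       [  0.        ,   0.        ,   1.        ]]), 'mount': array([[ 3.72027140e-04, -9.48206123e-01, -3.17655490e-01,
         8.35487341e-02],
       [ 9.99999915e-01,  2.96935935e-04,  2.84807407e-04,
        -8.23242534e-04],
       [-1.75732797e-04, -3.17655569e-01,  9.48206153e-01,
        -1.45463155e-01],
       [ 0.00000000e+00,  0.00000000e+00,  0.00000000e+00,
         1.00000000e+00]])}
```

View pics/scene.png

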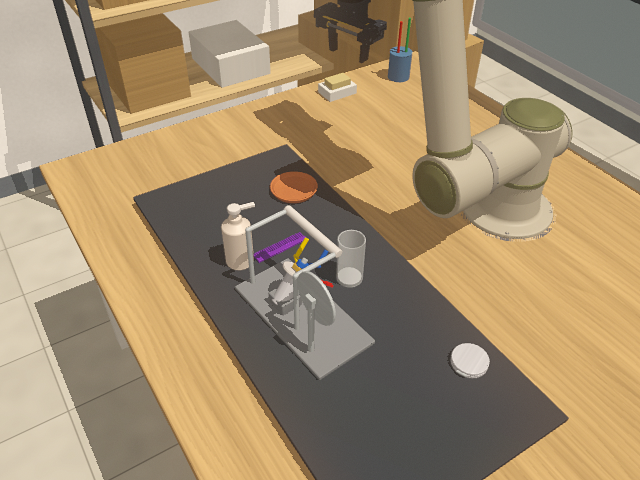

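View pics/top.png

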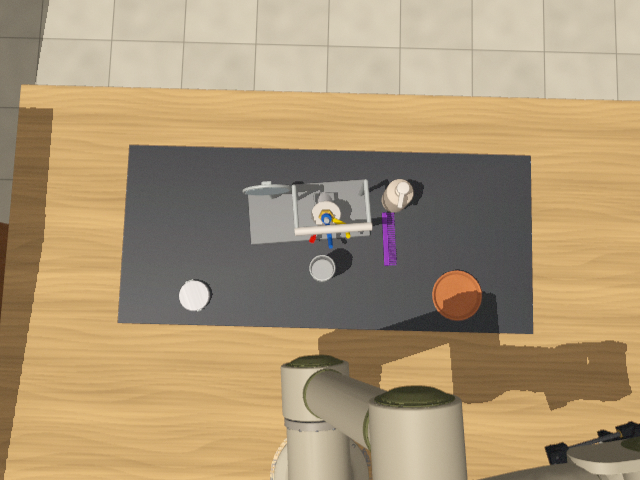

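The scene view shows the cup (350,258) in front of the stand, with the dish at (294,187). The top view shows the cup at (322,268), dish (457,295), red tip (312,239), blue post about (330,240) and yellow about (347,237).

```bash
cat >> h.py <<'E'
def ray(name,u,v,z):
    K,E=info(name); r=E[:3,:3]@np.array([(u-K[0,2])/K[0,0],(v-K[1,2])/K[1,1],1]); o=E[:3,3]
    return o+r*(z-o[2])/r[2]
def blobs(p,lo,hi,amin=8):
    m=cv2.inRange(cv2.cvtColor(p,cv2.COLOR_RGB2HSV),np.array(lo),np.array(hi))
    n,l,s,c=cv2.connectedComponentsWithStats(m)
    return [(c[i].round(1),s[i],l==i) for i in range(1,n) if s[i,4]>=amin]
E
python3 - <<'E'
from h import *
S=np.load("scene.npz");T=np.load("top.npz")
C={n:cloud(n,D['d']) for n,D in(("scene",S),("top",T))}
for n,D in(("scene",S),("top",T)):
  for col,lo,hi in(("blue",(100,120,50),(125,255,255)),("yel",(20,150,90),(32,255,255)),("red",(0,200,90),(4,255,255)),("purp",(130,100,50),(160,255,255)),("terra",(5,140,80),(14,255,255))):
    for c,s,m in blobs(D['p'],lo,hi):
      if s[4]<4000: print(n,col,c,s.tolist(),np.median(C[n][m],0).round(3))
# dish via depth
P=C['top']; h=(P[...,2]>.036)&(P[...,2]<.3)
def cl(u,v,r=14):
    q=P[v-r:v+r,u-r:u+r].reshape(-1,3); return q
for nm,u,v,r in(("cup",322,268,20),("dish",457,295,30),("pump",398,195,22),("compact",194,295,22)):
    q=cl(u,v,r); q=q[(q[:,2]>.034)]; print(nm,len(q),q.min(0).round(3),q.max(0).round(3),np.median(q,0).round(3))
print("cup rim ray",ray("top",322,268,.145),ray("top",322,268,.03), "shelf",np.median(cl(250,280,5),0))
# light bar
for u in(300,320,340,360): 
    col=P[215:245,u]; i=col[:,2].argmax(); print(u,215+i,col[i].round(4))
a=cv2.resize(T['p'][170:290,230:430],None,fx=4,fy=4,interpolation=cv2.INTER_CUBIC)
cv2.imwrite("pics/topc.png",a[...,::-1])
E
```

```text
scene blue [323.6 253.7] [319, 250, 9, 9, 39] [ 0.548 -0.005  0.118]
scene blue [302.  263.8] [297, 259, 15, 10, 60] [0.61  0.011 0.133]
scene yel [327.1  17.1] [323, 16, 9, 3, 10] [ 0.19  -0.552  0.328]
scene yel [343.9  23.1] [341, 22, 7, 3, 9] [ 0.173 -0.5    0.329]
scene yel [299.3 253.1] [293, 238, 16, 33, 155] [ 0.587 -0.039  0.125]
scene red [399.6  33.3] [398, 22, 4, 25, 39] [-0.164 -0.678  0.153]
scene red [327.6 283.3] [323, 281, 10, 6, 30] [0.565 0.039 0.077]
scene purp [278.8 246.8] [254, 232, 52, 31, 542] [ 0.576 -0.149  0.034]
scene terra [401.3  28.1] [400, 21, 3, 16, 19] [-0.173 -0.683  0.15 ]
scene terra [399.9  41.9] [399, 38, 2, 8, 9] [-0.167 -0.675  0.121]
scene terra [293.4 186.6] [270, 172, 48, 31, 1169] [ 0.438 -0.316  0.036]
top blue [325.7 217. ] [321, 214, 10, 9, 46] [0.606 0.005 0.137]
top blue [329.5 240.7] [327, 234, 6, 15, 64] [ 0.554 -0.007  0.11 ]
top yel [332.  217.2] [319, 210, 27, 14, 94] [ 0.604 -0.012  0.119]
top yel [347.5 234.9] [346, 232, 4, 6, 21] [ 0.565 -0.047  0.137]
top red [312.4 238.8] [309, 235, 7, 8, 32] [0.56  0.034 0.077]
top purp [3
[... 180 characters left out ...]
1.124 -0.54 ]
top terra [456.7 295. ] [432, 270, 50, 50, 1926] [ 0.439 -0.316  0.039]
top terra [  1.1 289.6] [0, 285, 3, 10, 17] [ 0.416  1.123 -0.544]
cup 702 [ 0.431 -0.037  0.034] [0.544 0.059 1.338] [0.494 0.011 0.038]
dish 2098 [ 0.368 -0.388  0.034] [0.513 0.011 1.338] [ 0.439 -0.315  0.038]
pump 1004 [ 0.431 -0.224  0.034] [0.736 0.011 1.338] [ 0.658 -0.153  0.138]
compact 913 [0.37  0.011 0.034] [0.475 0.371 1.338] [0.423 0.314 0.044]
cup rim ray [0.48946563 0.00954259 0.145     ] [0.49510244 0.00943923 0.03      ] shelf [0.46239737 0.18431713 0.03098034]
300 230 [0.5659 0.0585 0.204 ]
320 230 [0.5667 0.016  0.2074]
340 227 [ 0.5747 -0.0263  0.2035]
360 224 [ 0.582  -0.0684  0.2062]
```

View pics/topc.png

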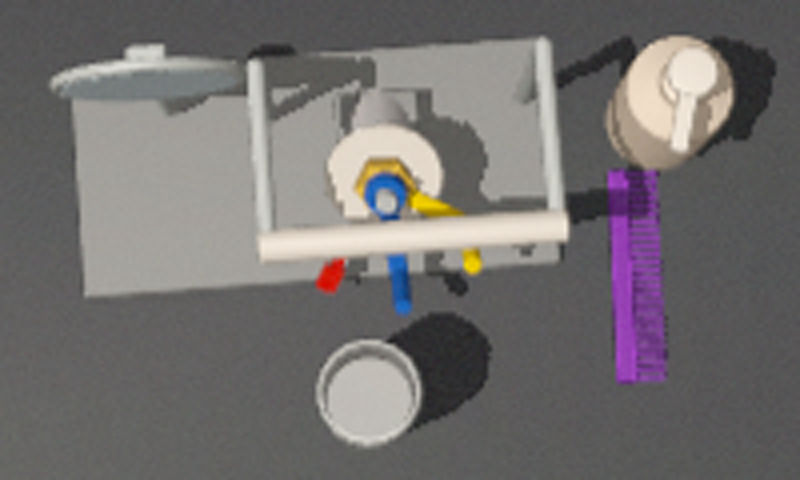

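```bash
cat >> h.py <<'E'
def plan(target,yaw=0.,step=.038,state=None,n=None):
    """rows from the present pose to target: position (world, m), total turn about tool z"""
    s=state or ctrl.read_state(); p=np.array(s["tcp_pos"]); Rm=R.from_rotvec(s["orientation"])
    d=np.array(target)-p; n=n or int(max(np.ceil(np.linalg.norm(d)/step),np.ceil(abs(yaw)/.12),1))
    for i in range(n):
        c=Rm.inv().apply(d/n)*100; print("{dp:",c.round(2).tolist(),"yaw:",round(yaw/n,3),"}"); Rm=Rm*R.from_rotvec([0,0,yaw/n])
    print("end axes",Rm.as_matrix().round(3).tolist())
E
python3 - <<'E'
from h import *
print("dish",ray("top",456.7,295,.044),"cuprim",ray("top",322.2,268.2,.145),"base",ray("top",322.2,269.2,.033))
plan([.491,.0097,.235],.30)
E
```

```text
dish [ 0.43870274 -0.31464313  0.044     ] cuprim [0.48903482 0.00908725 0.145     ] base [0.49206184 0.00887741 0.033     ]
{dp: [2.78, -2.29, 0.02] yaw: 0.018 }
{dp: [2.74, -2.34, 0.02] yaw: 0.018 }
{dp: [2.69, -2.39, 0.02] yaw: 0.018 }
{dp: [2.65, -2.43, 0.02] yaw: 0.018 }
{dp: [2.61, -2.48, 0.02] yaw: 0.018 }
{dp: [2.56, -2.53, 0.02] yaw: 0.018 }
{dp: [2.52, -2.57, 0.02] yaw: 0.018 }
{dp: [2.47, -2.62, 0.02] yaw: 0.018 }
{dp: [2.43, -2.66, 0.02] yaw: 0.018 }
{dp: [2.38, -2.7, 0.02] yaw: 0.018 }
{dp: [2.33, -2.74, 0.02] yaw: 0.018 }
{dp: [2.28, -2.78, 0.02] yaw: 0.018 }
{dp: [2.23, -2.82, 0.02] yaw: 0.018 }
{dp: [2.18, -2.86, 0.02] yaw: 0.018 }
{dp: [2.13, -2.9, 0.02] yaw: 0.018 }
{dp: [2.08, -2.94, 0.02] yaw: 0.018 }
{dp: [2.03, -2.97, 0.02] yaw: 0.018 }
end axes [[1.0, -0.001, -0.0], [-0.001, -1.0, 0.001], [-0.0, -0.001, -1.0]]
```

>>> apply_moves([
  {"dp": [2.8,-2.3,0],"yaw": 0.018},
  {"dp": [2.7,-2.3,0],"yaw": 0.018},
  {"dp": [2.7,-2.4,0],"yaw": 0.018},
  {"dp": [2.6,-2.4,0],"yaw": 0.018},
  {"dp": [2.6,-2.5,0],"yaw": 0.018},
  {"dp": [2.6,-2.5,0],"yaw": 0.018},
  {"dp": [2.5,-2.6,0],"yaw": 0.018},
  {"dp": [2.5,-2.6,0],"yaw": 0.018},
], jaw=0, force=12)

```text
clock: 0.77
tcp_pos: [0.3135, -0.2602, 0.2386]
orientation: [-3.132, -0.241, 0.0]
wrist_force: [0.9, -0.0, -1.5]
grip_width: 0.088
gripper_force: 0.0
```

>>> apply_moves([
  {"dp": [2.4,-2.7,0],"yaw": 0.018},
  {"dp": [2.4,-2.7,0],"yaw": 0.018},
  {"dp": [2.3,-2.7,0],"yaw": 0.018},
  {"dp": [2.3,-2.8,0],"yaw": 0.018},
  {"dp": [2.2,-2.8,0],"yaw": 0.018},
  {"dp": [2.2,-2.9,0],"yaw": 0.018},
  {"dp": [2.1,-2.9,0],"yaw": 0.018},
  {"dp": [1.0,-1.5,0],"yaw": 0.018},
])

```text
clock: 1.43
tcp_pos: [0.4624, -0.0335, 0.2385]
orientation: [-3.141, -0.019, 0.0]
wrist_force: [0.4, -0.1, -0.9]
grip_width: 0.0882
gripper_force: 0.0
```

```bash
python3 - <<'E'
from h import *
plan([.491,.009,.105],0)
E
```

```text
{dp: [0.73, -1.05, 3.34] yaw: 0.0 }
{dp: [0.73, -1.05, 3.34] yaw: 0.0 }
{dp: [0.73, -1.05, 3.34] yaw: 0.0 }
{dp: [0.73, -1.05, 3.34] yaw: 0.0 }
end axes [[1.0, 0.012, -0.0], [0.012, -1.0, 0.001], [-0.0, -0.001, -1.0]]
```

>>> apply_moves([
  {"dp": [1.4,-2.1,0],"yaw": 0},
  {"dp": [1.4,-2.1,0],"yaw": 0},
  {"dp": [0,0,2.5],"yaw": 0},
  {"dp": [0,0,2.5],"yaw": 0},
  {"dp": [0,0,2.5],"yaw": 0},
  {"dp": [0,0,2],"yaw": 0},
  {"dp": [0,0,0],"yaw": 0},
])

```text
clock: 2.02
tcp_pos: [0.4869, 0.0062, 0.1402]
orientation: [-3.14, -0.017, 0.011]
wrist_force: [-0.7, 1.0, -1.2]
grip_width: 0.088
gripper_force: 0.0
```

>>> apply_moves([
  {"dp": [0.4,-0.3,1.2],"yaw": 0},
  {"dp": [0,0,1.2],"yaw": 0},
  {"dp": [0,0,1.1],"yaw": 0},
  {"dp": [0,0,0],"yaw": 0},
])

```text
clock: 2.35
tcp_pos: [0.4923, 0.0089, 0.1081]
orientation: [-3.141, -0.017, 0.003]
wrist_force: [-0.5, -0.1, -0.3]
grip_width: 0.0878
gripper_force: 0.0
```

>>> apply_moves([
  {"dp": [0,0,0],"yaw": 0},
  {"dp": [0,0,0],"yaw": 0},
  {"dp": [0,0,0],"yaw": 0},
  {"dp": [0,0,0],"yaw": 0},
  {"dp": [0,0,0],"yaw": 0},
  {"dp": [0,0,0],"yaw": 0},
], jaw=140, force=12)

```text
clock: 2.85
tcp_pos: [0.4931, 0.0089, 0.1092]
orientation: [3.141, 0.017, 0.001]
wrist_force: [-0.1, 0.6, 2.3]
grip_width: 0.0583
gripper_force: 11.9
```

>>> apply_moves([
  {"dp": [0,0,-1],"yaw": 0},
  {"dp": [0,0,-2],"yaw": 0},
  {"dp": [0,0,-2],"yaw": 0},
  {"dp": [-0.3,1.5,-1],"yaw": 0},
  {"dp": [-0.6,3,0],"yaw": 0},
  {"dp": [-0.6,3,0],"yaw": 0},
  {"dp": [-0.6,3,0],"yaw": 0},
  {"dp": [-0.6,3,0],"yaw": 0},
])

```text
clock: 3.52
tcp_pos: [0.4667, -0.1277, 0.1694]
orientation: [3.141, 0.018, 0.0]
wrist_force: [0.8, 0.3, -0.9]
grip_width: 0.0584
gripper_force: 12.0
```

>>> apply_moves([
  {"dp": [-0.6,3,0],"yaw": 0},
  {"dp": [-0.6,3,0],"yaw": 0},
  {"dp": [-0.6,3,0],"yaw": 0},
  {"dp": [-0.5,3,0],"yaw": 0},
  {"dp": [-0.5,3,0],"yaw": 0},
  {"dp": [-0.2,1.5,0],"yaw": 0},
  {"dp": [0,0,0],"yaw": 0},
])

```text
clock: 4.1
tcp_pos: [0.4385, -0.2942, 0.169]
orientation: [3.141, 0.012, 0.0]
wrist_force: [-0.3, 0.4, -1.6]
grip_width: 0.0582
gripper_force: 12.0
```

```bash
python3 - <<'E'
from h import *
s=ctrl.read_state();print(s['tcp_pos'],s['grip_width'],s['gripper_force'])
plan([.4385,-.3146,.13],0)
E
```

```text
[ 0.43846737 -0.29417831  0.1689806 ] 0.058231486165286214 11.958323243074176
{dp: [-0.01, 1.02, 1.95] yaw: 0.0 }
{dp: [-0.01, 1.02, 1.95] yaw: 0.0 }
end axes [[1.0, 0.008, 0.0], [0.008, -1.0, -0.001], [0.0, 0.001, -1.0]]
```

>>> apply_moves([
  {"dp": [0.1,1,0],"yaw": 0},
  {"dp": [0.1,1,0],"yaw": 0},
  {"dp": [0,0,2],"yaw": 0},
  {"dp": [0,0,2],"yaw": 0},
  {"dp": [0,0,0.8],"yaw": 0},
  {"dp": [0,0,0],"yaw": 0},
  {"dp": [0,0,0],"yaw": 0},
])

```text
clock: 4.68
tcp_pos: [0.4417, -0.3116, 0.1212]
orientation: [3.141, 0.018, 0.0]
wrist_force: [-0.4, 0.2, -0.8]
grip_width: 0.0586
gripper_force: 12.0
```

>>> apply_moves([
  {"dp": [0,0,0.2],"yaw": 0},
  {"dp": [0,0,0.2],"yaw": 0},
  {"dp": [0,0,0.2],"yaw": 0},
  {"dp": [0,0,0],"yaw": 0},
])

```text
clock: 5.02
tcp_pos: [0.4415, -0.3118, 0.1152]
orientation: [3.141, 0.017, 0.001]
wrist_force: [0.1, 0.0, 0.5]
grip_width: 0.0584
gripper_force: 12.0
```

>>> apply_moves([
  {"dp": [-0.1,0.3,-0.2],"yaw": 0},
  {"dp": [0,0,0.2],"yaw": 0},
  {"dp": [0,0,0.1],"yaw": 0},
  {"dp": [0,0,0.1],"yaw": 0},
  {"dp": [0,0,0],"yaw": 0},
])

```text
clock: 5.43
tcp_pos: [0.4409, -0.3146, 0.1142]
orientation: [3.141, 0.017, 0.003]
wrist_force: [-0.5, 5.4, 13.7]
grip_width: 0.0582
gripper_force: 12.0
```

>>> apply_moves([
  {"dp": [0,0,0],"yaw": 0},
  {"dp": [0,0,0],"yaw": 0},
  {"dp": [0,0,0],"yaw": 0},
  {"dp": [0,0,0],"yaw": 0},
  {"dp": [0,0,-1],"yaw": 0},
  {"dp": [0,0,-2],"yaw": 0},
  {"dp": [0,0,-3],"yaw": 0},
  {"dp": [0,0,-3],"yaw": 0},
], jaw=0)

```text
clock: 6.1
tcp_pos: [0.44, -0.3145, 0.2041]
orientation: [-3.141, -0.017, 0.001]
wrist_force: [-0.7, 0.2, 0.1]
grip_width: 0.0883
gripper_force: 0.0
```

```bash
python3 - <<'E'
from h import *
p,d=cap("top"); cv2.imwrite("pics/t2.png",cv2.resize(p[240:345,380:520],None,fx=5,fy=5)[...,::-1])
s=ctrl.read_state();print({k:np.round(s[k],3).tolist() for k in("tcp_pos","qpos")})
E
```

```text
{'tcp_pos': [0.442, -0.316, 0.211], 'qpos': [-0.837, 0.37, 1.493, -0.0, 1.269, 0.723]}
```

```bash
python3 - <<'E'
from h import *
plan([.58,.17,.37],-3.24,n=28)
E
```

```text
{dp: [0.52, -1.73, -0.58] yaw: -0.116 }
{dp: [0.71, -1.66, -0.58] yaw: -0.116 }
{dp: [0.9, -1.56, -0.58] yaw: -0.116 }
{dp: [1.07, -1.45, -0.58] yaw: -0.116 }
{dp: [1.23, -1.31, -0.58] yaw: -0.116 }
{dp: [1.38, -1.16, -0.58] yaw: -0.116 }
{dp: [1.5, -1.0, -0.58] yaw: -0.116 }
{dp: [1.61, -0.82, -0.58] yaw: -0.116 }
{dp: [1.69, -0.63, -0.58] yaw: -0.116 }
{dp: [1.75, -0.43, -0.58] yaw: -0.116 }
{dp: [1.79, -0.22, -0.58] yaw: -0.116 }
{dp: [1.8, -0.01, -0.58] yaw: -0.116 }
{dp: [1.79, 0.2, -0.58] yaw: -0.116 }
{dp: [1.76, 0.4, -0.58] yaw: -0.116 }
{dp: [1.7, 0.6, -0.58] yaw: -0.116 }
{dp: [1.62, 0.79, -0.58] yaw: -0.116 }
{dp: [1.52, 0.97, -0.58] yaw: -0.116 }
{dp: [1.39, 1.14, -0.58] yaw: -0.116 }
{dp: [1.25, 1.3, -0.58] yaw: -0.116 }
{dp: [1.09, 1.43, -0.58] yaw: -0.116 }
{dp: [0.92, 1.55, -0.58] yaw: -0.116 }
{dp: [0.74, 1.65, -0.58] yaw: -0.116 }
{dp: [0.54, 1.72, -0.58] yaw: -0.116 }
{dp: [0.34, 1.77, -0.58] yaw: -0.116 }
{dp: [0.13, 1.8, -0.58] yaw: -0.116 }
{dp: [-0.08, 1.8, -0.58] yaw: -0.116 }
{dp: [-0.28, 1.78, -0.58] yaw: -0.116 }
{dp: [-0.49, 1.74, -0.58] yaw: -0.116 }
end axes [[-0.994, -0.109, 0.006], [-0.109, 0.994, -0.007], [-0.005, -0.008, -1.0]]
```

View pics/t2.png

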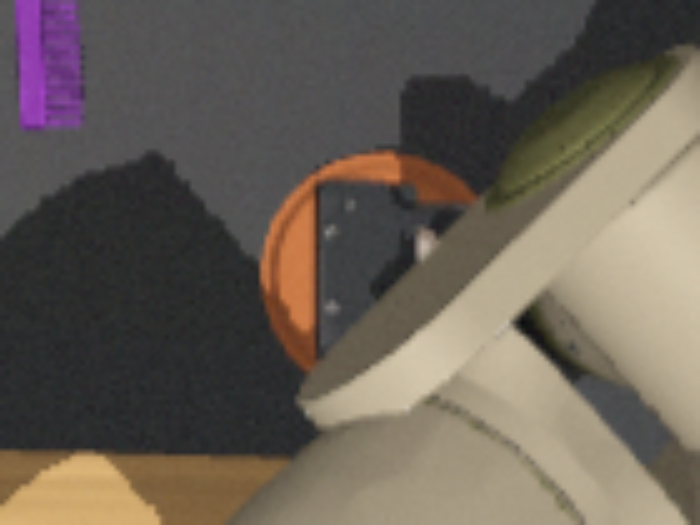

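The gripper hides the cup, and the dish rim (ellipse centred near (375,265) in the crop) has not moved noticeably. I'll check the cup later.

>>> apply_moves([
  {"dp": [0.5,-1.7,-2],"yaw": -0.116},
  {"dp": [0.7,-1.7,-3],"yaw": -0.116},
  {"dp": [0.9,-1.6,-3],"yaw": -0.116},
  {"dp": [1.1,-1.4,-3],"yaw": -0.116},
  {"dp": [1.2,-1.3,-3],"yaw": -0.116},
  {"dp": [1.4,-1.2,-2],"yaw": -0.116},
  {"dp": [1.5,-1.0,0],"yaw": -0.116},
  {"dp": [1.6,-0.8,0],"yaw": -0.116},
])

```text
clock: 6.82
tcp_pos: [0.48, -0.1752, 0.3645]
orientation: [2.795, 1.428, 0.002]
wrist_force: [-0.1, 1.0, -0.7]
grip_width: 0.0883
gripper_force: 0.0
```

>>> apply_moves([
  {"dp": [1.7,-0.6,0],"yaw": -0.116},
  {"dp": [1.8,-0.4,0],"yaw": -0.116},
  {"dp": [1.8,-0.2,0],"yaw": -0.116},
  {"dp": [1.8,0,0],"yaw": -0.116},
  {"dp": [1.8,0.2,0],"yaw": -0.116},
  {"dp": [1.8,0.4,0],"yaw": -0.116},
  {"dp": [1.7,0.6,0],"yaw": -0.116},
  {"dp": [1.6,0.8,0],"yaw": -0.116},
])

```text
clock: 7.48
tcp_pos: [0.5204, -0.0358, 0.3632]
orientation: [1.862, 2.53, 0.0]
wrist_force: [1.0, 0.0, 0.4]
grip_width: 0.0882
gripper_force: 0.0
```

>>> apply_moves([
  {"dp": [1.5,1,0],"yaw": -0.116},
  {"dp": [1.4,1.1,0],"yaw": -0.116},
  {"dp": [1.2,1.3,0],"yaw": -0.116},
  {"dp": [1.1,1.4,0],"yaw": -0.116},
  {"dp": [0.9,1.6,0],"yaw": -0.116},
  {"dp": [0.7,1.7,0],"yaw": -0.116},
  {"dp": [0.5,1.7,0],"yaw": -0.116},
  {"dp": [0.3,1.8,0],"yaw": -0.116},
])

```text
clock: 8.15
tcp_pos: [0.5613, 0.1022, 0.3633]
orientation: [0.533, 3.095, -0.0]
wrist_force: [-0.2, 0.1, 0.5]
grip_width: 0.088
gripper_force: 0.0
```

>>> apply_moves([
  {"dp": [0.1,1.8,0],"yaw": -0.116},
  {"dp": [-0.1,1.8,0],"yaw": -0.116},
  {"dp": [-0.3,1.8,0],"yaw": -0.116},
  {"dp": [-0.5,1.8,0],"yaw": -0.116},
  {"dp": [0,0,0],"yaw": 0},
])

```text
clock: 8.57
tcp_pos: [0.5816, 0.1739, 0.3626]
orientation: [0.196, -3.135, -0.001]
wrist_force: [-0.3, 0.5, -1.1]
grip_width: 0.0882
gripper_force: 0.0
```

```bash
python3 - <<'E'
from h import *
s=ctrl.read_state();print({k:np.round(s[k],3).tolist() for k in("clock","tcp_pos","orientation","qpos")}, R.from_rotvec(s["orientation"]).as_matrix().round(3).tolist())
for n in("top","scene"):
  p,d=cap(n); np.savez(f"{n}2.npz",p=p,d=d)
  cv2.imwrite(f"pics/{n}3.png",p[...,::-1])
  for c,st,m in blobs(p,(5,140,80),(14,255,255),300): print(n,c,st.tolist())
E
```

```text
{'clock': 8.567, 'tcp_pos': [0.582, 0.174, 0.363], 'orientation': [0.196, -3.135, -0.001], 'qpos': [0.097, 0.465, 0.966, 0.001, 1.711, -1.598]} [[-0.992, -0.124, -0.0], [-0.124, 0.992, 0.001], [0.0, 0.001, -1.0]]
top [451.1 294.7] [432, 270, 48, 50, 1069]
scene [293.6 189.7] [270, 173, 48, 30, 654]
```

>>> apply_moves([
  {"dp": [-4,0,0],"yaw": 0},
  {"dp": [-4,0,0],"yaw": 0},
  {"dp": [-4,0,0],"yaw": 0},
  {"dp": [-4,0,0],"yaw": 0},
  {"dp": [-4,0,0],"yaw": 0},
  {"dp": [-4,0,0],"yaw": 0},
  {"dp": [-4,0,0],"yaw": 0},
  {"dp": [-4,0,0],"yaw": 0},
])

```text
clock: 9.33
tcp_pos: [0.7567, 0.176, 0.3103]
orientation: [-0.173, 3.063, 0.021]
wrist_force: [0.6, -0.9, 0.6]
grip_width: 0.0882
gripper_force: 0.0
```

```bash
python3 - <<'E'
from h import *
s=ctrl.read_state();print({k:np.round(s[k],3).tolist() for k in("clock","tcp_pos","orientation","qpos")}, R.from_rotvec(s["orientation"]).as_matrix().round(3).tolist())
E
```

```text
{'clock': 9.333, 'tcp_pos': [0.757, 0.176, 0.31], 'orientation': [-0.173, 3.063, 0.021], 'qpos': [0.074, 0.991, 0.189, 0.013, 1.888, -1.605]} [[-0.991, -0.113, 0.073], [-0.112, 0.994, 0.018], [-0.074, 0.009, -0.997]]
```

View pics/top3.png

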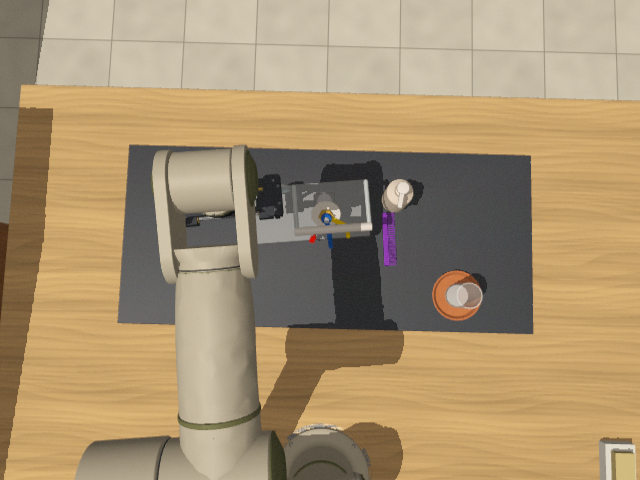

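>>> apply_moves([
  {"dp": [-4,0,0],"yaw": 0},
  {"dp": [-4,0,0],"yaw": 0},
  {"dp": [-4,0,0],"yaw": 0},
  {"dp": [-4,0,0],"yaw": 0},
])

```text
clock: 9.67
tcp_pos: [0.7962, 0.1683, 0.2751]
orientation: [-0.168, 2.981, 0.04]
wrist_force: [0.1, -0.8, 0.2]
grip_width: 0.0882
gripper_force: 0.0
```

```bash
python3 - <<'E'
from h import *
s=ctrl.read_state();print({k:np.round(s[k],3).tolist() for k in("clock","tcp_pos","orientation","qpos")}, R.from_rotvec(s["orientation"]).as_matrix().round(3).tolist())
E
```

```text
{'clock': 9.667, 'tcp_pos': [0.796, 0.168, 0.275], 'orientation': [-0.168, 2.981, 0.04], 'qpos': [0.057, 1.04, 0.189, 0.027, 1.757, -1.62]} [[-0.982, -0.114, 0.153], [-0.11, 0.993, 0.035], [-0.156, 0.018, -0.988]]
```

>>> apply_moves([
  {"dp": [-3,0,-2.5],"yaw": 0},
  {"dp": [-3,0,-2.5],"yaw": 0},
  {"dp": [-3,0,-2.5],"yaw": 0},
  {"dp": [-3,0,-2.5],"yaw": 0},
  {"dp": [-3,0,-2.5],"yaw": 0},
  {"dp": [-3,0,-2.5],"yaw": 0},
])

```text
clock: 10.17
tcp_pos: [0.78, 0.1511, 0.3796]
orientation: [-0.167, 2.864, 0.062]
wrist_force: [0.6, -0.2, 0.2]
grip_width: 0.0882
gripper_force: 0.0
```

```bash
cat >> h.py <<'E'
def st():
    s=ctrl.read_state();print({k:np.round(s[k],3).tolist() for k in("clock","tcp_pos","qpos","wrist_force","grip_width")}, R.from_rotvec(s["orientation"]).as_matrix().round(3).tolist())
E
python3 -c "from h import *;st()"
```

```text
{'clock': 10.167, 'tcp_pos': [0.78, 0.151, 0.38], 'qpos': [0.029, 0.909, 0.187, 0.051, 1.774, -1.642], 'wrist_force': [0.617, -0.222, 0.229], 'grip_width': 0.088} [[-0.956, -0.12, 0.266], [-0.108, 0.992, 0.058], [-0.271, 0.027, -0.962]]
```

>>> apply_moves([
  {"dp": [-3.5,0,-1],"yaw": 0},
  {"dp": [-3.5,0,-1],"yaw": 0},
  {"dp": [-3.5,0,-1],"yaw": 0},
  {"dp": [-3.5,0,-1],"yaw": 0},
  {"dp": [-3.5,0,-1],"yaw": 0},
  {"dp": [-3.5,0,-1],"yaw": 0},
  {"dp": [-3.5,0,-1],"yaw": 0},
  {"dp": [-3.5,0,-1],"yaw": 0},
])

```text
clock: 10.83
tcp_pos: [0.8048, 0.1374, 0.4169]
orientation: [-0.157, 2.708, 0.086]
wrist_force: [0.1, -0.1, 0.5]
grip_width: 0.088
gripper_force: 0.0
```

```bash
python3 -c "from h import *;st()"
```

```text
{'clock': 10.833, 'tcp_pos': [0.805, 0.137, 0.417], 'qpos': [0.0, 0.875, 0.187, 0.084, 1.654, -1.661], 'wrist_force': [0.123, -0.14, 0.484], 'grip_width': 0.088} [[-0.904, -0.123, 0.41], [-0.097, 0.992, 0.084], [-0.417, 0.036, -0.908]]
```

>>> apply_moves([
  {"dp": [-3.5,-1.2,-0.5],"yaw": 0},
  {"dp": [-3.5,-1.2,-0.5],"yaw": 0},
  {"dp": [-3.5,-1.2,-0.5],"yaw": 0},
  {"dp": [-3.5,-1.2,-0.5],"yaw": 0},
])

```text
clock: 11.17
tcp_pos: [0.8254, 0.0872, 0.4302]
orientation: [-0.15, 2.631, 0.091]
wrist_force: [0.5, -0.6, -0.7]
grip_width: 0.0881
gripper_force: 0.0
```

```bash
python3 -c "from h import *;st()"
```

```text
{'clock': 11.167, 'tcp_pos': [0.825, 0.087, 0.43], 'qpos': [-0.074, 0.868, 0.188, 0.127, 1.591, -1.723], 'wrist_force': [0.522, -0.57, -0.729], 'grip_width': 0.088} [[-0.869, -0.123, 0.479], [-0.09, 0.992, 0.092], [-0.486, 0.037, -0.873]]
```

>>> apply_moves([
  {"dp": [-2.5,-3.2,-0.5],"yaw": 0},
  {"dp": [-2.5,-3.2,-0.5],"yaw": 0},
  {"dp": [-2.5,-3.2,-0.5],"yaw": 0},
  {"dp": [-2.5,-3.2,-0.5],"yaw": 0},
  {"dp": [-2.5,-3.2,-0.5],"yaw": 0},
  {"dp": [-2.5,-3.2,-0.5],"yaw": 0},
])

```text
clock: 11.67
tcp_pos: [0.8366, -0.087, 0.448]
orientation: [-0.137, 2.537, 0.079]
wrist_force: [0.3, -0.3, -1.4]
grip_width: 0.0882
gripper_force: 0.0
```

```bash
python3 -c "from h import *;st()"
```

```text
{'clock': 11.667, 'tcp_pos': [0.837, -0.087, 0.448], 'qpos': [-0.32, 0.86, 0.188, 0.262, 1.545, -1.931], 'wrist_force': [0.332, -0.296, -1.394], 'grip_width': 0.088} [[-0.82, -0.116, 0.56], [-0.081, 0.993, 0.087], [-0.566, 0.026, -0.824]]
```

>>> apply_moves([
  {"dp": [-3,-2.8,-0.3],"yaw": 0},
  {"dp": [-3,-2.8,-0.3],"yaw": 0},
  {"dp": [-3,-2.8,-0.3],"yaw": 0},
  {"dp": [-3,-2.8,-0.3],"yaw": 0},
])

```text
clock: 12.0
tcp_pos: [0.8365, -0.1664, 0.4591]
orientation: [-0.123, 2.461, 0.056]
wrist_force: [0.2, -0.8, 0.3]
grip_width: 0.0882
gripper_force: 0.0
```

```bash
python3 -c "from h import *;st()"
```

```text
{'clock': 12.0, 'tcp_pos': [0.837, -0.166, 0.459], 'qpos': [-0.429, 0.861, 0.188, 0.332, 1.494, -2.023], 'wrist_force': [0.217, -0.79, 0.266], 'grip_width': 0.088} [[-0.775, -0.103, 0.624], [-0.075, 0.995, 0.072], [-0.628, 0.009, -0.778]]
```

```bash
python3 -c "
from h import *
plan([.47,-.02,.34],0)"
```

```text
{dp: [3.16, 1.66, -1.14] yaw: 0.0 }
{dp: [3.16, 1.66, -1.14] yaw: 0.0 }
{dp: [3.16, 1.66, -1.14] yaw: 0.0 }
{dp: [3.16, 1.66, -1.14] yaw: 0.0 }
{dp: [3.16, 1.66, -1.14] yaw: 0.0 }
{dp: [3.16, 1.66, -1.14] yaw: 0.0 }
{dp: [3.16, 1.66, -1.14] yaw: 0.0 }
{dp: [3.16, 1.66, -1.14] yaw: 0.0 }
{dp: [3.16, 1.66, -1.14] yaw: 0.0 }
{dp: [3.16, 1.66, -1.14] yaw: 0.0 }
{dp: [3.16, 1.66, -1.14] yaw: 0.0 }
end axes [[-0.775, -0.103, 0.624], [-0.075, 0.995, 0.072], [-0.628, 0.009, -0.778]]
```

>>> apply_moves([
  {"dp": [2.8,1.5,-1],"yaw": 0},
  {"dp": [3.2,1.7,-1.1],"yaw": 0},
  {"dp": [3.2,1.7,-1.1],"yaw": 0},
  {"dp": [3.2,1.7,-1.1],"yaw": 0},
  {"dp": [3.2,1.7,-1.1],"yaw": 0},
  {"dp": [3.2,1.7,-1.1],"yaw": 0},
  {"dp": [3.2,1.7,-1.1],"yaw": 0},
  {"dp": [3.2,1.7,-1.1],"yaw": 0},
])

```text
clock: 12.67
tcp_pos: [0.6159, -0.0744, 0.3871]
orientation: [-0.125, 2.46, 0.059]
wrist_force: [-0.4, 0.1, 0.7]
grip_width: 0.0881
gripper_force: 0.0
```

>>> apply_moves([
  {"dp": [3.2,1.7,-1.1],"yaw": 0},
  {"dp": [3.2,1.7,-1.1],"yaw": 0},
  {"dp": [3.2,1.7,-1.1],"yaw": 0},
  {"dp": [0,0,0],"yaw": 0},
  {"dp": [0,0,0],"yaw": 0},
])

```text
clock: 13.08
tcp_pos: [0.5166, -0.0335, 0.3539]
orientation: [-0.125, 2.46, 0.058]
wrist_force: [0.2, -0.6, 0.1]
grip_width: 0.0879
gripper_force: 0.0
```

```bash
python3 -c "
from h import *
st()
plan([.483,-.008,.19],0)"
```

```text
{'clock': 13.083, 'tcp_pos': [0.517, -0.034, 0.354], 'qpos': [-0.466, -0.096, 1.8, 0.459, 0.898, -2.329], 'wrist_force': [0.23, -0.574, 0.114], 'grip_width': 0.088} [[-0.774, -0.105, 0.624], [-0.076, 0.994, 0.074], [-0.629, 0.01, -0.778]]
{dp: [2.54, 0.55, 2.17] yaw: 0.0 }
{dp: [2.54, 0.55, 2.17] yaw: 0.0 }
{dp: [2.54, 0.55, 2.17] yaw: 0.0 }
{dp: [2.54, 0.55, 2.17] yaw: 0.0 }
{dp: [2.54, 0.55, 2.17] yaw: 0.0 }
end axes [[-0.774, -0.105, 0.624], [-0.076, 0.994, 0.074], [-0.629, 0.01, -0.778]]
```

>>> apply_moves([
  {"dp": [3,0.6,1],"yaw": 0},
  {"dp": [3,0.6,1.5],"yaw": 0},
  {"dp": [3,0.6,2],"yaw": 0},
  {"dp": [2,0.6,3],"yaw": 0},
  {"dp": [1.7,0.4,3.3],"yaw": 0},
  {"dp": [0,0,0],"yaw": 0},
  {"dp": [0,0,0],"yaw": 0},
])

```text
clock: 13.67
tcp_pos: [0.4842, -0.0075, 0.1901]
orientation: [-0.126, 2.462, 0.061]
wrist_force: [-0.1, 0.2, 0.5]
grip_width: 0.0882
gripper_force: 0.0
```

```bash
python3 - <<'E'
from h import *
st()
s=ctrl.read_state();p,d=cap("wrist");np.savez("w1.npz",p=p,d=d,pos=s['tcp_pos'],rv=s['orientation'])
cv2.imwrite("pics/w1.png",p[...,::-1])
E
```

```text
{'clock': 13.667, 'tcp_pos': [0.484, -0.008, 0.19], 'qpos': [-0.439, 0.01, 2.162, 0.771, 0.499, -2.712], 'wrist_force': [-0.123, 0.201, 0.519], 'grip_width': 0.088} [[-0.776, -0.106, 0.622], [-0.075, 0.994, 0.076], [-0.626, 0.012, -0.779]]
```

View pics/w1.png

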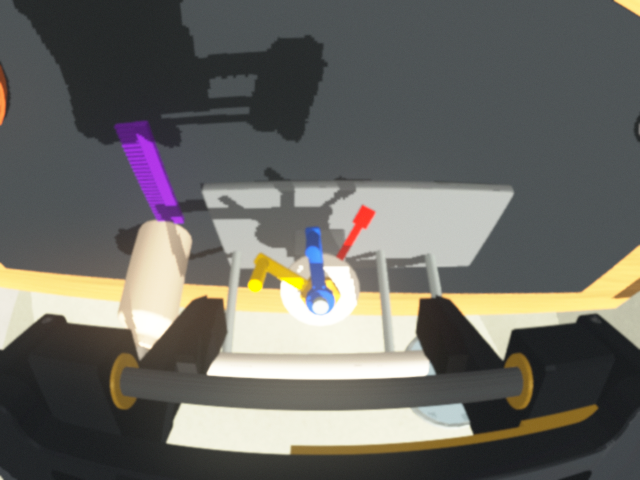

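The wrist view shows the blue post top at (314,232), hub (320,300), yellow post (257,270) with its tip at (262,258), red tip (365,212), and the light bar along row 363.

```bash
cat >> h.py <<'E'
def wcloud(d,pos,rv):
    K,M=info("wrist"); v,u=np.mgrid[0:480,0:640]; a=(u-K[0,2])/K[0,0]; b=(v-K[1,2])/K[1,1]
    th=np.hypot(a,b); t=np.tan(np.minimum(th,1.5))/np.maximum(th,1e-9)
    P=np.stack([a*t*d,b*t*d,d],-1)@M[:3,:3].T+M[:3,3]
    return P@R.from_rotvec(rv).as_matrix().T+pos
C38,S38=np.cos(np.radians(38)),np.sin(np.radians(38))
def dialR(az):
    h=np.array([np.cos(az),np.sin(az),0]); Z=np.array([0,0,1.])
    return np.stack([C38*h+S38*Z,[-h[1],h[0],0],C38*Z-S38*h],1)
COL=dict(blue=((100,120,50),(125,255,255)),yel=((20,150,90),(32,255,255)),red=((0,200,90),(4,255,255)))
E
python3 - <<'E'
from h import *
w=np.load("w1.npz");P=wcloud(w['d'],w['pos'],w['rv']);p=w['p']
hsv=cv2.cvtColor(p,cv2.COLOR_RGB2HSV); v,u=np.mgrid[0:480,0:640]
m=(hsv[...,1]<60)&(hsv[...,2]>150)&(np.hypot(u-320,v-293)<50)&(P[...,2]>.07)&(P[...,2]<.15)&(P[...,0]<.68)
q=P[m]
for _ in range(3):
    c=q.mean(0);U,S,V=np.linalg.svd(q-c,full_matrices=False);n=V[2]*np.sign(V[2][2]); r=(q-c)@n; q=q[abs(r)<2.5*r.std()+.0005]
print(len(q),"normal",n.round(3),"tilt",np.degrees(np.arccos(n[2])).round(1),"az",np.arctan2(-n[1],-n[0]).round(3),"rms",r.std())
mm=np.zeros(m.shape,np.uint8);mm[m]=1
# circle fit in plane
az=.098;D=dialR(az);a=(q-c)@D; hull=cv2.convexHull((a[:,:2]*1000).astype(np.float32));(cx,cy),rad=cv2.minEnclosingCircle(hull)
O=c+D@np.array([cx/1000,cy/1000,0]);print("O",O.round(4),"rad",rad)
for k,(lo,hi) in COL.items():
    for cc,s,mk in blobs(p,lo,hi,40):
        L=(P[mk]-O)@D*1000; L=L[(abs(L)<120).all(1)]
        if len(L)==0: continue
        print(k,cc,s[4],"range",np.percentile(L,[2,50,98],0).round(1).tolist())
        if k=="red": A=L
        t=L[np.hypot(L[:,0],L[:,1])>40]
        if len(t)>5: print("  outer mean ang",np.arctan2(t[:,1],-t[:,0]).mean().round(3),np.hypot(t[:,0],t[:,1]).mean().round(1), "top", t[t[:,2]>44].mean(0).round(1))
# light bar
mb=(hsv[...,1]<40)&(hsv[...,2]>190)&(abs(v-363)<14)&(u>225)&(u<425); b=P[mb]; b=(b-O)@D*1000; b=b[(b[:,2]>60)&(b[:,2]<110)]
print("bar",len(b),np.percentile(b,[2,50,98],0).round(1).tolist(), "slope dx/dy",np.polyfit(b[:,1],b[:,0],1)[0].round(3))
E
```

```text
2577 normal [-0.617 -0.063  0.784] tilt 38.3 az 0.101 rms 0.0013588083305459012
O [0.6109 0.0093 0.1126] rad 37.97502517700195
blue [314.1 249.2] 638 range [[-57.9, -12.1, -4.9], [-52.2, -6.7, 21.6], [-20.2, -1.5, 52.8]]
  outer mean ang -0.137 54.3 top [-52.5  -7.8  50.8]
blue [325.7 294.9] 156 range [[-10.2, -4.7, 17.5], [-4.5, 2.3, 20.6], [6.3, 7.2, 22.4]]
blue [309.  301.9] 52 range [[-3.2, -12.8, 19.8], [2.5, -11.2, 20.9], [9.1, -9.6, 22.2]]
yel [273.4 274.6] 1048 range [[-32.0, -52.5, 6.9], [-24.3, -42.3, 9.5], [-4.2, -13.7, 52.5]]
  outer mean ang -1.027 53.3 top [-28.3 -48.1  50.4]
yel [332.1 286.2] 65 range [[-11.4, 2.9, 7.3], [-6.4, 7.6, 9.9], [1.0, 12.4, 11.2]]
red [360.2 222.2] 312 range [[-68.6, 20.6, -1.5], [-59.4, 30.4, -0.2], [-39.9, 38.4, 1.2]]
  outer mean ang 0.482 64.9 top [nan nan nan]
bar 4493 [[7.1, -62.3, 83.7], [10.9, -0.7, 93.1], [19.3, 62.4, 95.8]] slope dx/dy 0.008<stdin>:20: RuntimeWarning: Mean of empty slice.
  ret = um.true_divide(
```

```bash
cat >> h.py <<'E'
D=dialR(.099); O=np.array([.6109,.0093,.1126])+D@np.array([0,-.0028,0])
def levers(w,O=O,show=True):
    P=(wcloud(w['d'],w['pos'],w['rv'])-O)@D*1000; hsv=cv2.cvtColor(w['p'],cv2.COLOR_RGB2HSV); out={}
    for k,z0,z1,r0,r1 in(("blue",15,20,16,48),("yel",6,11,18,48),("red",-3,4,30,80)):
        m=cv2.inRange(hsv,np.array(COL[k][0]),np.array(COL[k][1]))>0
        q=P[m]; r=np.hypot(q[:,0],q[:,1]); q=q[(q[:,2]>z0)&(q[:,2]<z1)&(r>r0)&(r<r1)]
        if len(q)<10: print(k,"few",len(q)); continue
        vx,vy,x,y=cv2.fitLine(q[:,:2].astype(np.float32),cv2.DIST_HUBER,0,.01,.01).ravel()
        if vx>0: vx,vy=-vx,-vy
        off=x*vy-y*vx; out[k]=(np.arctan2(vy,-vx),off)
        print(k,len(q),"angle",out[k][0].round(3),"line offset from O",off.round(2),"ang about O",np.median(np.arctan2(q[:,1],-q[:,0])).round(3))
        t=P[m]; t=t[(t[:,2]>50)&(t[:,2]<56)]
        if len(t): print("   top",len(t),t.mean(0).round(1))
    return out
def look(name):
    s=ctrl.read_state();p,d=cap("wrist");np.savez(name,p=p,d=d,pos=s['tcp_pos'],rv=s['orientation']);return np.load(name+".npz")
def dialpos():
    s=ctrl.read_state(); print("tcp dial mm",((s['tcp_pos']-O)@D*1000).round(1),"tool axes in dial",(D.T@R.from_rotvec(s['orientation']).as_matrix()).round(3).tolist())
E
python3 -c "
from h import *
levers(np.load('w1.npz'));dialpos()"
```

```text
blue 208 angle 0.183 line offset from O -7.03 ang about O -0.061
   top 157 [-51.9  -5.1  51.7]
yel 431 angle -0.99 line offset from O -1.46 ang about O -1.035
   top 140 [-27.7 -45.6  51.7]
red 311 angle 0.487 line offset from O 2.04 ang about O 0.522
tcp dial mm [-51.5  -1.8 140.8] tool axes in dial [[-1.0, 0.0, 0.017], [0.001, 1.0, 0.013], [-0.017, 0.013, -1.0]]
```

```bash
sed -i 's/np.array(\[0,-.0028,0\])/np.array([.0024,-.0018,0])/' h.py; python3 -c "
from h import *
levers(np.load('w1.npz'));dialpos()"
```

```text
blue 206 angle 0.183 line offset from O -8.53 ang about O -0.092
   top 157 [-54.3  -6.1  51.7]
yel 433 angle -1.007 line offset from O 0.48 ang about O -0.991
   top 140 [-30.1 -46.6  51.7]
red 311 angle 0.487 line offset from O 0.03 ang about O 0.488
tcp dial mm [-53.9  -2.8 140.8] tool axes in dial [[-1.0, 0.0, 0.017], [0.001, 1.0, 0.013], [-0.017, 0.013, -1.0]]
```

>>> apply_moves([
  {"dp": [0.1,-0.1,1.6],"yaw": 0},
  {"dp": [0.1,-0.1,1.6],"yaw": 0},
  {"dp": [0.1,-0.1,1.6],"yaw": 0},
  {"dp": [0,-0.1,1.6],"yaw": 0},
  {"dp": [0,-0.1,1.4],"yaw": 0},
  {"dp": [0,0,0],"yaw": 0},
  {"dp": [0,0,0],"yaw": 0},
], jaw=150, force=10)

```text
clock: 14.3
tcp_pos: [0.5338, -0.0041, 0.136]
orientation: [-0.124, 2.468, 0.055]
wrist_force: [0.2, 0.5, 0.4]
grip_width: 0.0434
gripper_force: 0.0
```

```bash
python3 -c "
from h import *
st();dialpos();levers(look('w2'))
cv2.imwrite('pics/w2.png',np.load('w2.npz')['p'][...,::-1])"
```

```text
{'clock': 14.3, 'tcp_pos': [0.534, -0.004, 0.136], 'qpos': [-0.367, 0.226, 2.093, 0.965, 0.358, -2.879], 'wrist_force': [0.234, 0.517, 0.449], 'grip_width': 0.043} [[-0.78, -0.103, 0.618], [-0.075, 0.995, 0.071], [-0.622, 0.009, -0.783]]
tcp dial mm [-49.5  -3.9  66.5] tool axes in dial [[-1.0, 0.002, 0.008], [0.002, 1.0, 0.01], [-0.008, 0.01, -1.0]]
blue 279 angle 0.211 line offset from O -8.42 ang about O -0.082
   top 301 [-54.4  -5.9  51.7]
yel 504 angle -0.825 line offset from O -4.06 ang about O -0.958
red 531 angle 0.486 line offset from O -0.06 ang about O 0.485
```

View pics/w2.png

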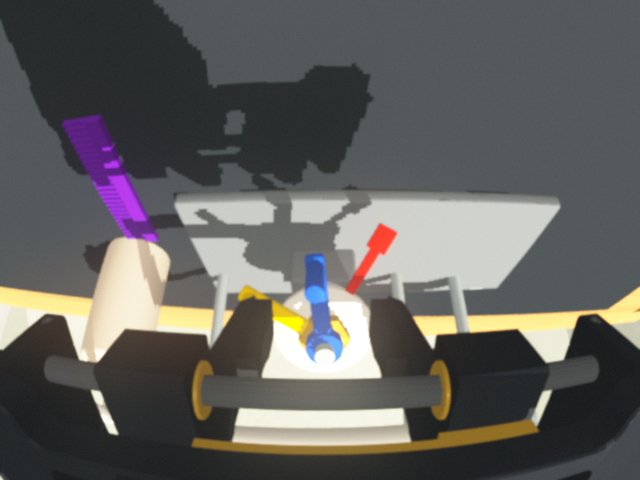

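The wrist view shows the blue post (316,275) midway between the fingers, with the pointer at (382,237). Joint 6 is at its limit, so I'll back off and turn the tool half a turn, which gives the same grasp.

>>> apply_moves([
  {"dp": [0,0,-3],"yaw": 0},
  {"dp": [0.5,0,-3],"yaw": 0.05},
  {"dp": [1,0,-2.5],"yaw": 0.1},
  {"dp": [1,0,0],"yaw": 0.12},
  {"dp": [0,0,0],"yaw": 0.12},
  {"dp": [0,0,0],"yaw": 0.12},
  {"dp": [0,0,0],"yaw": 0.12},
  {"dp": [0,0,0],"yaw": 0.12},
])

```text
clock: 15.02
tcp_pos: [0.4606, -0.0099, 0.1868]
orientation: [0.809, 2.376, 0.373]
wrist_force: [0.5, -0.1, -0.4]
grip_width: 0.0361
gripper_force: 0.0
```

>>> apply_moves([
  {"dp": [0,0,0],"yaw": 0.12},
  {"dp": [0,0,0],"yaw": 0.12},
  {"dp": [0,0,0],"yaw": 0.12},
  {"dp": [0,0,0],"yaw": 0.12},
  {"dp": [0,0,0],"yaw": 0.12},
  {"dp": [0,0,0],"yaw": 0.12},
  {"dp": [0,0,0],"yaw": 0.12},
  {"dp": [0,0,0],"yaw": 0.12},
])

```text
clock: 15.68
tcp_pos: [0.4606, -0.0098, 0.1867]
orientation: [1.91, 1.825, 0.732]
wrist_force: [-0.9, -0.9, 0.5]
grip_width: 0.0361
gripper_force: 0.0
```

>>> apply_moves([
  {"dp": [0,0,0],"yaw": 0.12},
  {"dp": [0,0,0],"yaw": 0.12},
  {"dp": [0,0,0],"yaw": 0.12},
  {"dp": [0,0,0],"yaw": 0.12},
  {"dp": [0,0,0],"yaw": 0.12},
  {"dp": [0,0,0],"yaw": 0.12},
  {"dp": [0,0,0],"yaw": 0.12},
  {"dp": [0,0,0],"yaw": 0.12},
])

```text
clock: 16.35
tcp_pos: [0.4606, -0.0098, 0.1867]
orientation: [2.753, 0.799, 0.983]
wrist_force: [0.9, 0.0, 0.2]
grip_width: 0.0364
gripper_force: 0.0
```

>>> apply_moves([
  {"dp": [0,0,0],"yaw": 0.12},
  {"dp": [0,0,0],"yaw": 0.12},
  {"dp": [0,0,0],"yaw": 0.1},
  {"dp": [0,0,0],"yaw": 0.1},
  {"dp": [0,0,0],"yaw": 0},
])

```text
clock: 16.77
tcp_pos: [0.4606, -0.0098, 0.1867]
orientation: [-2.931, -0.187, -1.021]
wrist_force: [0.3, 0.1, -0.1]
grip_width: 0.0362
gripper_force: 0.0
```

```bash
python3 -c "
from h import *
st();dialpos()"
```

```text
{'clock': 16.767, 'tcp_pos': [0.461, -0.01, 0.187], 'qpos': [-0.474, -0.041, 2.219, 0.778, 0.512, 0.366], 'wrist_force': [0.327, 0.096, -0.053], 'grip_width': 0.036} [[0.777, 0.124, 0.617], [0.103, -0.992, 0.07], [0.621, 0.009, -0.784]]
tcp dial mm [-76.1  -2.3 151.6] tool axes in dial [[1.0, 0.025, 0.006], [0.025, -1.0, 0.009], [0.007, -0.009, -1.0]]
```

>>> apply_moves([
  {"dp": [1.1,0.2,1],"yaw": 0},
  {"dp": [1,0.2,2.5],"yaw": 0},
  {"dp": [0,0.1,2.5],"yaw": 0},
  {"dp": [0,0,2.5],"yaw": 0},
  {"dp": [0,0,0],"yaw": 0},
  {"dp": [0,0,0],"yaw": 0},
])

```text
clock: 17.27
tcp_pos: [0.5296, -0.006, 0.1317]
orientation: [-2.931, -0.195, -1.016]
wrist_force: [-0.7, -0.3, 0.6]
grip_width: 0.0362
gripper_force: 0.0
```

```bash
python3 -c "
from h import *
st();dialpos();levers(look('w3'))"
```

```text
{'clock': 17.267, 'tcp_pos': [0.53, -0.006, 0.132], 'qpos': [-0.376, 0.227, 2.105, 0.988, 0.358, 0.198], 'wrist_force': [-0.685, -0.264, 0.624], 'grip_width': 0.036} [[0.778, 0.129, 0.614], [0.108, -0.992, 0.072], [0.618, 0.01, -0.786]]
tcp dial mm [-55.6  -5.4  65.8] tool axes in dial [[1.0, 0.03, 0.004], [0.03, -0.999, 0.011], [0.004, -0.011, -1.0]]
blue 1022 angle -0.092 line offset from O -1.05 ang about O -0.125
   top 301 [-53.1  -6.2  51.7]
yel 901 angle -1.059 line offset from O 1.16 ang about O -1.024
   top 317 [-28.9 -46.5  51.6]
red 587 angle 0.497 line offset from O -0.21 ang about O 0.494
```

>>> apply_moves([
  {"dp": [0.1,0.1,1],"yaw": 0},
  {"dp": [0,0,1],"yaw": 0},
  {"dp": [0,0,1],"yaw": 0},
  {"dp": [0,0,0.8],"yaw": 0},
  {"dp": [0,0,0],"yaw": 0},
  {"dp": [0,0,0],"yaw": 0},
])

```text
clock: 17.82
tcp_pos: [0.5541, -0.0045, 0.1038]
orientation: [-2.931, -0.193, -1.02]
wrist_force: [0.4, 0.3, 0.3]
grip_width: 0.0367
gripper_force: 0.0
```

```bash
python3 -c "
from h import *
st();dialpos()"
```

```text
{'clock': 17.817, 'tcp_pos': [0.554, -0.005, 0.104], 'qpos': [-0.349, 0.332, 2.062, 1.144, 0.31, 0.055], 'wrist_force': [0.413, 0.251, 0.267], 'grip_width': 0.037} [[0.777, 0.128, 0.616], [0.107, -0.992, 0.071], [0.62, 0.011, -0.784]]
tcp dial mm [-53.4  -6.3  28.7] tool axes in dial [[1.0, 0.029, 0.006], [0.029, -1.0, 0.01], [0.006, -0.01, -1.0]]
```

>>> apply_moves([
  {"dp": [0,0,0],"yaw": 0},
  {"dp": [0,0,0],"yaw": 0},
  {"dp": [0,0,0],"yaw": 0},
  {"dp": [0,0,0],"yaw": 0},
  {"dp": [0,0,0],"yaw": 0},
  {"dp": [0,0,0],"yaw": 0},
], jaw=240, force=8)

```text
clock: 18.32
tcp_pos: [0.5542, -0.0045, 0.1026]
orientation: [-2.932, -0.192, -1.018]
wrist_force: [-2.5, -2.0, 3.2]
grip_width: 0.0094
gripper_force: 8.0
```

>>> apply_moves([
  {"dp": [0,-0.4,0],"yaw": 0},
  {"dp": [0,-0.4,0],"yaw": 0},
  {"dp": [0.05,-0.4,0],"yaw": 0},
  {"dp": [0.07,-0.4,0],"yaw": 0},
  {"dp": [0.1,-0.4,0],"yaw": 0},
  {"dp": [0.13,-0.4,0],"yaw": 0},
  {"dp": [0,0,0],"yaw": 0},
])

```text
clock: 18.9
tcp_pos: [0.5539, 0.0208, 0.1043]
orientation: [-2.931, -0.193, -1.017]
wrist_force: [0.8, 0.5, -0.2]
grip_width: 0.0095
gripper_force: 8.0
```

```bash
python3 -c "
from h import *
st();dialpos();levers(look('w4'))"
```

```text
{'clock': 18.9, 'tcp_pos': [0.554, 0.021, 0.104], 'qpos': [-0.287, 0.33, 2.063, 1.118, 0.274, 0.129], 'wrist_force': [0.797, 0.491, -0.159], 'grip_width': 0.009} [[0.778, 0.128, 0.615], [0.106, -0.992, 0.072], [0.619, 0.009, -0.785]]
tcp dial mm [-51.3  18.9  27.7] tool axes in dial [[1.0, 0.029, 0.004], [0.029, -1.0, 0.011], [0.004, -0.011, -1.0]]
blue 1369 angle 0.419 line offset from O -1.21 ang about O 0.383
   top 447 [-49.2  19.8  51.7]
yel 1044 angle -0.592 line offset from O 2.22 ang about O -0.528
   top 93 [-43.1 -26.8  51.3]
red 289 angle 0.552 line offset from O -2.77 ang about O 0.501
```

>>> apply_moves([
  {"dp": [0.12,-0.28,0],"yaw": 0},
  {"dp": [0.14,-0.28,0],"yaw": 0},
  {"dp": [0,0,0],"yaw": 0},
  {"dp": [0,0,0],"yaw": 0},
])

```text
clock: 19.28
tcp_pos: [0.5553, 0.0261, 0.1059]
orientation: [-2.931, -0.193, -1.017]
wrist_force: [2.3, 0.5, -1.7]
grip_width: 0.0099
gripper_force: 8.0
```

```bash
python3 -c "
from h import *
st();dialpos();w=look('w5');levers(w)
cv2.imwrite('pics/w5.png',cv2.resize(w['p'][160:420,170:480],None,fx=2.3,fy=2.3,interpolation=cv2.INTER_CUBIC)[...,::-1])"
```

```text
{'clock': 19.283, 'tcp_pos': [0.555, 0.026, 0.106], 'qpos': [-0.272, 0.329, 2.058, 1.095, 0.267, 0.165], 'wrist_force': [2.255, 0.505, -1.668], 'grip_width': 0.01} [[0.778, 0.128, 0.615], [0.106, -0.992, 0.072], [0.619, 0.009, -0.785]]
tcp dial mm [-48.9  24.   27.8] tool axes in dial [[1.0, 0.029, 0.004], [0.029, -1.0, 0.011], [0.005, -0.011, -1.0]]
blue 1203 angle 0.554 line offset from O -2.33 ang about O 0.485
   top 443 [-46.9  24.9  51.7]
yel 968 angle -0.473 line offset from O 1.75 ang about O -0.423
red few 2
```

View pics/w5.png

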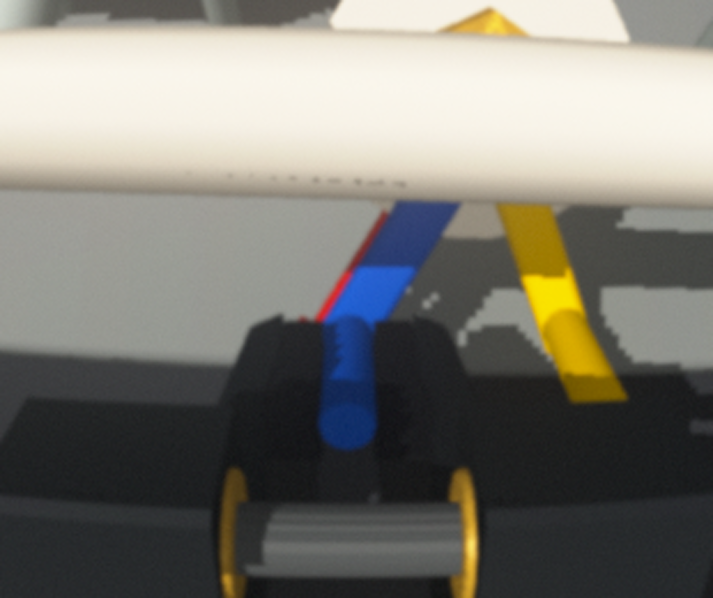

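The crop shows the blue lever lying almost over the red pointer, with a thin red edge visible at (340,290). I'll let go, rise and check with the tip in view.

>>> apply_moves([
  {"dp": [0,0,0],"yaw": 0},
  {"dp": [0,0,0],"yaw": 0},
  {"dp": [0,0,0],"yaw": 0},
  {"dp": [0,0,-1],"yaw": 0},
  {"dp": [0,0,-2],"yaw": 0},
  {"dp": [0,0,-3],"yaw": 0},
  {"dp": [0,0,0],"yaw": 0},
  {"dp": [0,0,0],"yaw": 0},
], jaw=160)

```text
clock: 20.0
tcp_pos: [0.5186, 0.0212, 0.154]
orientation: [-2.931, -0.192, -1.022]
wrist_force: [0.3, 0.7, -0.9]
grip_width: 0.0328
gripper_force: 0.0
```

```bash
cat >> h.py <<'E'
def tips(w):
    """angles about O: blue/yellow post tops, red end beyond r=60"""
    P=(wcloud(w['d'],w['pos'],w['rv'])-O)@D*1000; hsv=cv2.cvtColor(w['p'],cv2.COLOR_RGB2HSV)
    for k in COL:
        q=P[cv2.inRange(hsv,np.array(COL[k][0]),np.array(COL[k][1]))>0]; r=np.hypot(q[:,0],q[:,1])
        q=q[(q[:,2]>51)&(q[:,2]<54)&(r<75)] if k!="red" else q[(abs(q[:,2])<4)&(r>60)&(r<80)]
        if len(q): (x,y),_=cv2.minEnclosingCircle(q[:,:2].astype(np.float32)); m=q.mean(0); print(k,len(q),"mean",m.round(1),"ang",np.arctan2(m[1],-m[0]).round(3),"circ",np.round([x,y,_],1),"ang",np.arctan2(y,-x).round(3))
E
python3 -c "
from h import *
dialpos();w=look('w6');levers(w);tips(w)"
```

```text
tcp dial mm [-48.4  22.7  88.5] tool axes in dial [[1.0, 0.029, 0.007], [0.029, -1.0, 0.009], [0.007, -0.009, -1.0]]
blue 813 angle 0.488 line offset from O 0.17 ang about O 0.493
   top 242 [-47.2  24.8  51.7]
yel 742 angle -0.397 line offset from O -1.32 ang about O -0.437
   top 228 [-49.  -22.2  51.7]
red 229 angle 0.05 line offset from O 32.73 ang about O 0.516
blue 203 mean [-47.5  24.9  51.9] ang 0.483 circ [-47.4  24.7   5. ] ang 0.48
yel 195 mean [-48.9 -22.3  51.8] ang -0.428 circ [-49.3 -22.1   5.1] ang -0.422
red 229 mean [-64.4  36.2  -0.2] ang 0.512 circ [-63.5  34.    8.9] ang 0.491
```

```bash
python3 -c "
from h import *
for n in('w1','w2','w3'): print(n);tips(np.load(n+'.npz'))"
```

```text
w1
blue 123 mean [-54.5  -8.   51.9] ang -0.146 circ [-54.3  -7.8   4.9] ang -0.142
yel 107 mean [-30.3 -48.9  51.8] ang -1.015 circ [-30.4 -48.8   4.8] ang -1.014
red 243 mean [-63.7  31.8  -0.2] ang 0.464 circ [-62.8  30.9  10.1] ang 0.457
w2
blue 255 mean [-54.5  -7.9  51.8] ang -0.143 circ [-54.3  -7.6   5.1] ang -0.139
red 430 mean [-64.   31.7  -0.2] ang 0.46 circ [-62.8  31.4  10.3] ang 0.464
w3
blue 258 mean [-53.3  -6.2  51.9] ang -0.115 circ [-53.3  -6.1   5. ] ang -0.115
yel 268 mean [-29.  -46.7  51.8] ang -1.015 circ [-28.9 -46.3   5.1] ang -1.013
red 439 mean [-62.4  33.6  -0.1] ang 0.494 circ [-62.1  33.   10.4] ang 0.489
```

>>> apply_moves([
  {"dp": [-0.2,1.2,0],"yaw": 0},
  {"dp": [-0.2,1.2,0],"yaw": 0},
  {"dp": [0,0,0],"yaw": 0},
  {"dp": [0,0,1.5],"yaw": 0},
  {"dp": [0,0,1],"yaw": 0},
  {"dp": [0,0,0],"yaw": 0},
  {"dp": [0,0,0],"yaw": 0},
], jaw=64, force=12)

```text
clock: 20.63
tcp_pos: [0.5334, -0.0005, 0.1301]
orientation: [-2.931, -0.192, -1.014]
wrist_force: [0.6, -0.4, -0.2]
grip_width: 0.0662
gripper_force: 0.0
```

```bash
python3 -c "
from h import *
st();dialpos();w=look('w7');tips(w)"
```

```text
{'clock': 20.633, 'tcp_pos': [0.533, -0.0, 0.13], 'qpos': [-0.358, 0.237, 2.096, 0.981, 0.347, 0.221], 'wrist_force': [0.604, -0.362, -0.169], 'grip_width': 0.066} [[0.779, 0.128, 0.613], [0.105, -0.992, 0.072], [0.618, 0.008, -0.786]]
tcp dial mm [-53.1  -0.3  61.9] tool axes in dial [[1.0, 0.028, 0.002], [0.028, -1.0, 0.011], [0.003, -0.011, -1.0]]
blue 268 mean [-47.5  24.8  51.8] ang 0.482 circ [-47.7  24.5   5.1] ang 0.475
yel 255 mean [-49.2 -22.4  51.8] ang -0.427 circ [-49.1 -22.4   5.1] ang -0.429
red 83 mean [-63.2  38.7  -0. ] ang 0.549 circ [-61.9  38.7   7.1] ang 0.559
```

>>> apply_moves([
  {"dp": [0.2,0.15,0.8],"yaw": 0},
  {"dp": [0,0,1],"yaw": 0},
  {"dp": [0,0,1],"yaw": 0},
  {"dp": [0,0,0.6],"yaw": 0},
  {"dp": [0,0,0],"yaw": 0},
  {"dp": [0,0,0],"yaw": 0},
])

```text
clock: 21.18
tcp_pos: [0.5564, 0.0002, 0.1056]
orientation: [-2.931, -0.192, -1.017]
wrist_force: [0.1, -0.1, -0.3]
grip_width: 0.0659
gripper_force: 0.0
```

```bash
python3 -c "
from h import *
st();dialpos();w=look('w8');tips(w)"
```

```text
{'clock': 21.183, 'tcp_pos': [0.556, 0.0, 0.106], 'qpos': [-0.335, 0.332, 2.054, 1.112, 0.305, 0.1], 'wrist_force': [0.087, -0.133, -0.333], 'grip_width': 0.066} [[0.778, 0.127, 0.615], [0.106, -0.992, 0.071], [0.619, 0.009, -0.785]]
tcp dial mm [-50.2  -1.9  28.4] tool axes in dial [[1.0, 0.028, 0.004], [0.028, -1.0, 0.01], [0.004, -0.01, -1.0]]
blue 378 mean [-47.1  24.7  51.9] ang 0.483 circ [-47.4  24.8   5.2] ang 0.482
yel 359 mean [-49.1 -22.3  51.8] ang -0.427 circ [-49.3 -22.1   5.2] ang -0.421
red 47 mean [-59.8  37.   -0.2] ang 0.555 circ [-59.5  36.7   5.3] ang 0.552
```

>>> apply_moves([
  {"dp": [0,-0.14,0],"yaw": 0},
  {"dp": [0,0,0],"yaw": 0},
], jaw=81)

```text
clock: 21.4
tcp_pos: [0.5561, 0.0016, 0.106]
orientation: [-2.931, -0.192, -1.018]
wrist_force: [0.3, 0.2, -0.4]
grip_width: 0.0602
gripper_force: 0.0
```

>>> apply_moves([
  {"dp": [0,-0.15,0],"yaw": 0},
  {"dp": [0,0,0],"yaw": 0},
], jaw=90)

```text
clock: 21.57
tcp_pos: [0.5559, 0.0029, 0.1059]
orientation: [-2.932, -0.192, -1.018]
wrist_force: [-0.8, -0.9, 0.3]
grip_width: 0.057
gripper_force: 1.9
```

>>> apply_moves([
  {"dp": [0,-0.15,0],"yaw": 0},
  {"dp": [0,0,0],"yaw": 0},
], jaw=99)

```text
clock: 21.73
tcp_pos: [0.5555, 0.0044, 0.1055]
orientation: [-2.932, -0.191, -1.017]
wrist_force: [-2.6, -1.7, 1.0]
grip_width: 0.0542
gripper_force: 3.9
```

>>> apply_moves([
  {"dp": [0,-0.15,0],"yaw": 0},
  {"dp": [0,0,0],"yaw": 0},
  {"dp": [0,0,0],"yaw": 0},
], jaw=107)

```text
clock: 21.98
tcp_pos: [0.5554, 0.0061, 0.1054]
orientation: [-2.931, -0.192, -1.017]
wrist_force: [-2.4, -2.0, -0.8]
grip_width: 0.0516
gripper_force: 3.7
```

```bash
python3 -c "
from h import *
st();dialpos();w=look('w9');tips(w)"
```

```text
{'clock': 21.983, 'tcp_pos': [0.555, 0.006, 0.105], 'qpos': [-0.322, 0.33, 2.057, 1.112, 0.296, 0.11], 'wrist_force': [-2.391, -1.988, -0.793], 'grip_width': 0.052} [[0.778, 0.127, 0.615], [0.106, -0.992, 0.071], [0.619, 0.009, -0.786]]
tcp dial mm [-50.6   4.1  28.6] tool axes in dial [[1.0, 0.028, 0.004], [0.028, -1.0, 0.01], [0.004, -0.01, -1.0]]
blue 366 mean [-46.6  25.5  51.9] ang 0.501 circ [-46.7  25.5   5.1] ang 0.5
yel 364 mean [-51.3 -15.8  51.8] ang -0.299 circ [-51.6 -15.7   5.3] ang -0.295
red 1 mean [-55.6  36.3  -0.2] ang 0.578 circ [-55.6  36.3   0. ] ang 0.578
```

>>> apply_moves([
  {"dp": [0,-0.12,0],"yaw": 0},
  {"dp": [0,0,0],"yaw": 0},
], jaw=116)

```text
clock: 22.2
tcp_pos: [0.5552, 0.0075, 0.1054]
orientation: [-2.931, -0.192, -1.017]
wrist_force: [-3.5, 0.8, -1.2]
grip_width: 0.0478
gripper_force: 4.1
```

>>> apply_moves([
  {"dp": [0,-0.15,0],"yaw": 0},
  {"dp": [0,0,0],"yaw": 0},
], jaw=125)

```text
clock: 22.37
tcp_pos: [0.555, 0.009, 0.1054]
orientation: [-2.931, -0.193, -1.017]
wrist_force: [-3.4, -0.1, -0.5]
grip_width: 0.0454
gripper_force: 4.2
```

>>> apply_moves([
  {"dp": [0,-0.15,0],"yaw": 0},
  {"dp": [0,0,0],"yaw": 0},
], jaw=133)

```text
clock: 22.53
tcp_pos: [0.5548, 0.0104, 0.1054]
orientation: [-2.931, -0.192, -1.017]
wrist_force: [-3.7, 0.5, -1.1]
grip_width: 0.0423
gripper_force: 4.2
```

>>> apply_moves([
  {"dp": [0,-0.15,0],"yaw": 0},
  {"dp": [0,0,0],"yaw": 0},
  {"dp": [0,0,0],"yaw": 0},
], jaw=142)

```text
clock: 22.78
tcp_pos: [0.5546, 0.0119, 0.1054]
orientation: [-2.931, -0.193, -1.017]
wrist_force: [-4.1, 1.4, -1.7]
grip_width: 0.0389
gripper_force: 4.6
```

```bash
python3 -c "
from h import *
st();dialpos();w=look('w10');tips(w)"
```

```text
{'clock': 22.783, 'tcp_pos': [0.555, 0.012, 0.105], 'qpos': [-0.308, 0.329, 2.06, 1.112, 0.288, 0.12], 'wrist_force': [-4.052, 1.408, -1.709], 'grip_width': 0.039} [[0.778, 0.128, 0.615], [0.106, -0.992, 0.072], [0.619, 0.009, -0.785]]
tcp dial mm [-50.7  10.   28.6] tool axes in dial [[1.0, 0.029, 0.004], [0.028, -1.0, 0.011], [0.004, -0.011, -1.0]]
blue 380 mean [-46.9  25.5  51.9] ang 0.498 circ [-47.1  25.6   5. ] ang 0.498
yel 332 mean [-53.3  -4.   51.8] ang -0.075 circ [-53.4  -4.    5.2] ang -0.075
red 5 mean [-55.5  36.   -0. ] ang 0.576 circ [-55.2  35.9   0.9] ang 0.576
```

>>> apply_moves([
  {"dp": [0,-0.14,0],"yaw": 0},
  {"dp": [0,0,0],"yaw": 0},
], jaw=151)

```text
clock: 23.0
tcp_pos: [0.5544, 0.0133, 0.1053]
orientation: [-2.931, -0.192, -1.017]
wrist_force: [-5.1, 1.3, -2.3]
grip_width: 0.0362
gripper_force: 4.7
```

>>> apply_moves([
  {"dp": [0,-0.14,0],"yaw": 0},
  {"dp": [0,0,0],"yaw": 0},
], jaw=159)

```text
clock: 23.17
tcp_pos: [0.5542, 0.0146, 0.1053]
orientation: [-2.931, -0.192, -1.017]
wrist_force: [-4.4, 2.4, -1.7]
grip_width: 0.0332
gripper_force: 4.6
```

>>> apply_moves([
  {"dp": [0,-0.15,0],"yaw": 0},
  {"dp": [0,0,0],"yaw": 0},
], jaw=168)

```text
clock: 23.33
tcp_pos: [0.5541, 0.0161, 0.1054]
orientation: [-2.931, -0.192, -1.017]
wrist_force: [-3.7, 2.6, -3.4]
grip_width: 0.0304
gripper_force: 4.7
```

>>> apply_moves([
  {"dp": [0,-0.14,0],"yaw": 0},
  {"dp": [0,0,0],"yaw": 0},
  {"dp": [0,0,0],"yaw": 0},
], jaw=176)

```text
clock: 23.58
tcp_pos: [0.5541, 0.0174, 0.1054]
orientation: [-2.931, -0.192, -1.017]
wrist_force: [-2.9, 3.2, -1.9]
grip_width: 0.0273
gripper_force: 4.9
```

```bash
python3 -c "
from h import *
st();dialpos();w=look('w11');tips(w)"
```

```text
{'clock': 23.583, 'tcp_pos': [0.554, 0.017, 0.105], 'qpos': [-0.295, 0.327, 2.061, 1.11, 0.28, 0.132], 'wrist_force': [-2.884, 3.181, -1.865], 'grip_width': 0.027} [[0.778, 0.128, 0.615], [0.106, -0.992, 0.072], [0.619, 0.009, -0.785]]
tcp dial mm [-50.8  15.5  28.7] tool axes in dial [[1.0, 0.028, 0.004], [0.028, -1.0, 0.011], [0.005, -0.011, -1.0]]
blue 380 mean [-46.9  25.3  51.9] ang 0.495 circ [-47.2  25.3   5.1] ang 0.491
yel 339 mean [-52.8   7.5  51.8] ang 0.141 circ [-53.1   7.1   5.2] ang 0.134
red 11 mean [-55.3  35.2  -0.3] ang 0.567 circ [-55.3  35.2   0.9] ang 0.567
```

>>> apply_moves([
  {"dp": [0,-0.1,0],"yaw": 0},
  {"dp": [0,0,0],"yaw": 0},
  {"dp": [0,0,0],"yaw": 0},
], jaw=182)

```text
clock: 23.88
tcp_pos: [0.554, 0.0183, 0.1055]
orientation: [-2.931, -0.192, -1.018]
wrist_force: [-1.4, 3.4, -2.1]
grip_width: 0.0254
gripper_force: 5.2
```

>>> apply_moves([
  {"dp": [0,-0.04,0],"yaw": 0},
  {"dp": [0,0,0],"yaw": 0},
  {"dp": [0,0,0],"yaw": 0},
  {"dp": [0,0,0],"yaw": 0},
], jaw=200)

```text
clock: 24.22
tcp_pos: [0.554, 0.0186, 0.1055]
orientation: [-2.931, -0.192, -1.018]
wrist_force: [-1.4, 3.1, -2.8]
grip_width: 0.0247
gripper_force: 12.0
```

```bash
python3 -c "
from h import *
st();dialpos();w=look('w12');tips(w)"
```

```text
{'clock': 24.217, 'tcp_pos': [0.554, 0.019, 0.106], 'qpos': [-0.291, 0.327, 2.062, 1.11, 0.277, 0.135], 'wrist_force': [-1.374, 3.096, -2.797], 'grip_width': 0.025} [[0.778, 0.127, 0.615], [0.106, -0.992, 0.071], [0.619, 0.01, -0.785]]
tcp dial mm [-50.7  16.7  28.7] tool axes in dial [[1.0, 0.028, 0.005], [0.028, -1.0, 0.01], [0.005, -0.01, -1.0]]
blue 385 mean [-47.   25.   51.9] ang 0.489 circ [-47.3  25.7   5.4] ang 0.497
yel 351 mean [-52.4   9.9  51.8] ang 0.187 circ [-52.5  10.    5. ] ang 0.187
red 13 mean [-55.2  35.1  -0.4] ang 0.566 circ [-55.5  35.1   1.1] ang 0.564
```

>>> apply_moves([
  {"dp": [0,0,0],"yaw": 0},
  {"dp": [0,0,0],"yaw": 0},
  {"dp": [0,0,0],"yaw": 0},
  {"dp": [0,0,0],"yaw": 0},
  {"dp": [0,0,-1],"yaw": 0},
  {"dp": [0,0,-2],"yaw": 0},
  {"dp": [0,0,-3],"yaw": 0},
  {"dp": [0,0,-3],"yaw": 0},
], jaw=120)

```text
clock: 24.93
tcp_pos: [0.4977, 0.012, 0.1765]
orientation: [-2.933, -0.191, -1.015]
wrist_force: [0.9, 0.2, 0.2]
grip_width: 0.0467
gripper_force: 0.0
```

>>> apply_moves([
  {"dp": [-2,0,-2],"yaw": 0},
  {"dp": [-2,0,-2],"yaw": 0},
  {"dp": [-2,0,-1],"yaw": 0},
  {"dp": [0,0,0],"yaw": 0},
  {"dp": [0,0,0],"yaw": 0},
])

```text
clock: 25.35
tcp_pos: [0.4211, 0.0018, 0.1788]
orientation: [-2.932, -0.19, -1.02]
wrist_force: [0.6, 0.2, 1.3]
grip_width: 0.0466
gripper_force: 0.0
```

```bash
python3 -c "
from h import *
st();dialpos();w=look('w13');tips(w);levers(w)
p,d=cap('top')
for k,lo,hi,a in(('terra',(5,140,80),(14,255,255),300),('purp',(130,100,50),(160,255,255),100)):
  for c,s,m in blobs(p,lo,hi,a): print(k,c,s.tolist())
b=np.hstack([cv2.resize(w['p'][140:380,200:440],(390,390)),cv2.resize(p[130:345,240:500],(410,390))])
cv2.imwrite('pics/w13.png',b[...,::-1])"
```

```text
{'clock': 25.35, 'tcp_pos': [0.421, 0.002, 0.179], 'qpos': [-0.505, -0.133, 2.325, 0.807, 0.52, 0.309], 'wrist_force': [0.618, 0.236, 1.333], 'grip_width': 0.047} [[0.778, 0.125, 0.616], [0.105, -0.992, 0.069], [0.62, 0.011, -0.784]]
tcp dial mm [-111.1   13.1  168.9] tool axes in dial [[1.0, 0.027, 0.006], [0.027, -1.0, 0.008], [0.006, -0.008, -1.0]]
blue 122 mean [-47.2  24.9  51.9] ang 0.486 circ [-47.2  25.    4.6] ang 0.488
yel 127 mean [-52.9   9.7  52. ] ang 0.182 circ [-52.9   9.8   4.9] ang 0.184
red 190 mean [-63.6  34.4  -0.1] ang 0.496 circ [-63.9  34.4   7.9] ang 0.494
blue 443 angle 0.498 line offset from O -0.27 ang about O 0.491
   top 136 [-47.2  25.1  51.8]
yel 376 angle 0.296 line offset from O -4.66 ang about O 0.155
   top 149 [-52.8   9.8  51.8]
red 190 angle 0.454 line offset from O 3.03 ang about O 0.495
terra [451.2 294.5] [432, 270, 48, 50, 1067]
purp [388.6 238.6] [382, 212, 15, 54, 646]
```

View pics/w13.png

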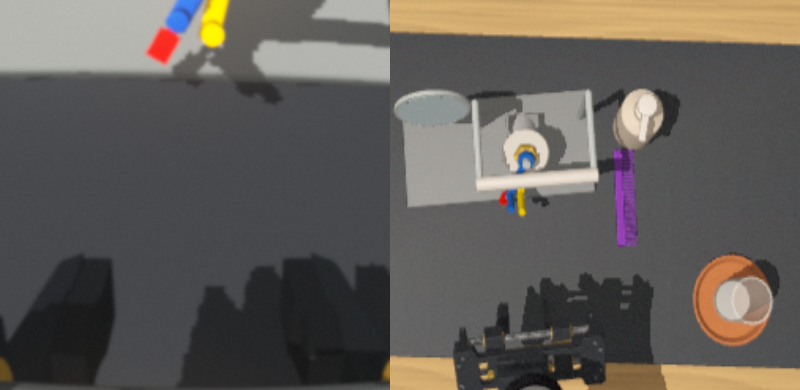

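The left crop shows the blue lever over the red pointer with yellow closed beside it. The right crop shows the cup upright in the dish, the comb and pump unmoved, and the gripper clear of everything.

```bash
python3 -c "
from plant import ctrl; print(ctrl.close_job())"
```

```text
the job is handed in; nothing more can be done
None
```

The job is handed in at about 25 s of the 64 s: the cup stands upright in the middle of the dish, the blue lever is on the red mark (about 0.49 rad, within about 0.01 rad by camera), the yellow lever is home against its stop, the gripper is clear, and the dish, comb and pump show no movement in the last pictures (the compact and red mark were not re-measured separately).

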